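# Sort look-alike stirrer hubs by weight and dock them

### The job

The three steel stirrer hubs look alike, but one is hollow, one is a filled canister and one is solid steel: lift each one to feel its weight and dock it upright in its own seat - the lightest in the block with one stud, the middle one in the block with two, the heaviest in the block with three. Press each one gently down against the seat's drag until its carrier is fully home (stop as the force rises, well below 35 N), then let go, and leave the other things on the bench alone.

Things in the scene. Friction and masses are not known exactly. Their poses are not given: they have to be found in the camera images.
- hub_a_mid (a point): steel cylinder standing on end, 38 mm in diameter, 78 mm tall, 2.5 mm chamfer round its foot, thin dark line round its middle; this point is its centre, 39 mm above its foot; z along its axis, upwards. It is the hollow hub (about 130 g), the filled canister (about 330 g) or the solid hub (about 620 g), each within 8 percent: only its weight tells which, its letter does not
- hub_b_mid (a point): steel cylinder standing on end, 38 mm in diameter, 78 mm tall, 2.5 mm chamfer round its foot, thin dark line round its middle; this point is its centre, 39 mm above its foot; z along its axis, upwards. It is the hollow hub (about 130 g), the filled canister (about 330 g) or the solid hub (about 620 g), each within 8 percent: only its weight tells which, its letter does not
- hub_c_mid (a point): steel cylinder standing on end, 38 mm in diameter, 78 mm tall, 2.5 mm chamfer round its foot, thin dark line round its middle; this point is its centre, 39 mm above its foot; z along its axis, upwards. It is the hollow hub (about 130 g), the filled canister (about 330 g) or the solid hub (about 620 g), each within 8 percent: only its weight tells which, its letter does not
- seat1_mouth (a point): white plastic block fixed to the table, 88 x 88 mm, 50 mm high, with an upright bore of 41 mm diameter through its centre (3 mm chamfered mouth) and, on its top along the +y edge, one dark stud; seat of the hollow hub (the lightest). The studs are 12 mm wide, 4 mm high, 34 mm from the bore's axis towards +y. This point is the centre of the bore's mouth, level with the block's top, 50 mm above the table; z is up, x and y along the block's sides
- seat1_carrier (a joint): how far the black carrier in seat1's bore is pushed down, m: 0 up (its face 26 mm below the mouth), 0.012 fully home at a hard stop (face 38 mm below; a hub on it then stands 40 mm out of the block). Starts 0 to 4 mm down. Slides against a steady drag of 9 N, more than any hub weighs, no return spring. Its rubber face gives 1 mm per 10 N, so at the stop the force rises 10 N per further mm
- seat2_mouth (a point): white plastic block fixed to the table, 88 x 88 mm, 50 mm high, with an upright bore of 41 mm diameter through its centre (3 mm chamfered mouth) and, on its top along the +y edge, two dark studs; seat of the filled canister (the middle weight). The studs are 12 mm wide, 4 mm high, 34 mm from the bore's axis towards +y. This point is the centre of the bore's mouth, level with the block's top, 50 mm above the table; z is up, x and y along the block's sides
- seat2_carrier (a joint): how far the black carrier in seat2's bore is pushed down, m: 0 up (its face 26 mm below the mouth), 0.012 fully home at a hard stop (face 38 mm below; a hub on it then stands 40 mm out of the block). Starts 0 to 4 mm down. Slides against a steady drag of 9 N, more than any hub weighs, no return spring. Its rubber face gives 1 mm per 10 N, so at the stop the force rises 10 N per further mm
- seat3_mouth (a point): white plastic block fixed to the table, 88 x 88 mm, 50 mm high, with an upright bore of 41 mm diameter through its centre (3 mm chamfered mouth) and, on its top along the +y edge, three dark studs; seat of the solid hub (the heaviest). The studs are 12 mm wide, 4 mm high, 34 mm from the bore's axis towards +y. This point is the centre of the bore's mouth, level with the block's top, 50 mm above the table; z is up, x and y along the block's sides
- seat3_carrier (a joint): how far the black carrier in seat3's bore is pushed down, m: 0 up (its face 26 mm below the mouth), 0.012 fully home at a hard stop (face 38 mm below; a hub on it then stands 40 mm out of the block). Starts 0 to 4 mm down. Slides against a steady drag of 9 N, more than any hub weighs, no return spring. Its rubber face gives 1 mm per 10 N, so at the stop the force rises 10 N per further mm
- stopper: cork stopper, 25 mm wide, 28 mm tall, stands among the hubs; origin at its underside (bystander, leave alone)
- cap: blue plastic cap, 24 mm wide, 18 mm tall, stands among the hubs; origin at its underside (bystander, leave alone)
- beaker: glass beaker, 66 mm wide, 90 mm tall; origin at its underside (bystander, leave alone)
- reagent: amber jar with a blue cap, 60 mm wide, 130 mm tall; origin at its underside (bystander, leave alone)
- spatula: spatula, 180 mm long, lying flat; origin at its underside (bystander, leave alone)
- boss: aluminium clamp boss with a screw, 80 mm long, 28 mm high; origin at its underside (bystander, leave alone)
- washbottle: white wash bottle, 64 mm wide, 150 mm tall; origin at its underside (bystander, leave alone)

How it is judged (in metres and radians):
At the end, for the whole second after the job is handed in: Each hub rests in its own seat (hollow: one stud, filled: two, solid: three), within 4 mm of the bore's axis and 0.08 rad of upright, its centre at most 3.5 mm above the mouth, each carrier at least 10.5 of its 12 mm down and bearing the weight of its own class (value of joint each of seat1_carrier, seat2_carrier, seat3_carrier above 0.0105 m and contact force between anything else and seat1_carrier between 0.5 and 2.2 N and contact force between anything else and seat2_carrier between 2.2 and 4.6 N and contact force between anything else and seat3_carrier between 4.6 and 9 N and ((horizontal distance between hub_a_mid and seat1_mouth below 0.004 m and z of hub_a_mid in the frame of seat1_mouth below 0.0035 m) or (horizontal distance between hub_a_mid and seat2_mouth below 0.004 m and z of hub_a_mid in the frame of seat2_mouth below 0.0035 m) or (horizontal distance between hub_a_mid and seat3_mouth below 0.004 m and z of hub_a_mid in the frame of seat3_mouth below 0.0035 m)) and angle between each of hub_a_mid, hub_b_mid, hub_c_mid's own z axis and vertical below 0.08 rad and linear speed of each of hub_a, hub_b, hub_c below 0.01 m/s and ((horizontal distance between hub_b_mid and seat1_mouth below 0.004 m and z of hub_b_mid in the frame of seat1_mouth below 0.0035 m) or (horizontal distance between hub_b_mid and seat2_mouth below 0.004 m and z of hub_b_mid in the frame of seat2_mouth below 0.0035 m) or (horizontal distance between hub_b_mid and seat3_mouth below 0.004 m and z of hub_b_mid in the frame of seat3_mouth below 0.0035 m)) and ((horizontal distance between hub_c_mid and seat1_mouth below 0.004 m and z of hub_c_mid in the frame of seat1_mouth below 0.0035 m) or (horizontal distance between hub_c_mid and seat2_mouth below 0.004 m and z of hub_c_mid in the frame of seat2_mouth below 0.0035 m) or (horizontal distance between hub_c_mid and seat3_mouth below 0.004 m and z of hub_c_mid in the frame of seat3_mouth below 0.0035 m))); the robot touches nothing.
It fails at once if a carrier is pressed on with more than 35 N (contact force between anything else and seat1_carrier above 35 N or contact force between anything else and seat2_carrier above 35 N or contact force between anything else and seat3_carrier above 35 N).
It fails at once if one of the other things on the table is moved by more than 30 mm (distance of any of stopper, cap, beaker, reagent, spatula, boss, washbottle from where it was at the start of the episode above 0.03 m).
It also fails if it takes over 72 s, if anything falls off the work surface, if the arm or the gripper's body presses on something with over 40 N, if the wrist force passes 120 N, or if a joint passes its speed limit or range.

### The arm

A 7-joint arm with a two-finger parallel gripper is mounted at the origin on the work surface. World frame = base frame: x ahead of the robot, y to its left, z up, the work surface at z = 0. Lengths are in mm, angles in rad, forces in N, time in s.
With the tool pointing down it reaches from about 400 to 875 mm from the base axis. Payload 4.4 kg.
Tool frame: the origin (TCP) lies midway between the tips of the shut fingers; the grasp point (between the pads) lies 19 mm behind it; z points along the fingers, y is the line along which they close (so a half turn about z gives the same grasp; the last joint's range is limited). The gripper opens to 85 mm and grips with 20 to 120 N. Pads are 22 mm wide; open, the fingers measure 114 mm over their backs; the gripper's body (76 mm by 85 mm) begins 54 mm behind the grasp point. The pads swing forward as they close: fully open they stand 13 mm farther back than shut.
Start: joints at [-1.19, 0.628, 0.038, 1.517, -0.027, 0.996, -0.02], TCP at [280.833, 586.217, 231.313] pointing down, gripper open.
Joint ranges: [-3.06, 3.06], [-0.37, 2.12], [-1.25, 1.32], [0.18, 2.47], [-1.1, 4.24], [0.23, 1.98], [-2.94, 2.94]. Speed limits (rad/s): [2.57, 2.57, 3.14, 3.14, 3.14, 3.14, 3.14].

### API

Orientations are given as [roll, pitch, yaw] about the fixed x, y, z axes, in that order (R = Rz(yaw) Ry(pitch) Rx(roll)).
In Python, from cell import telemetry, eyes, ctrl, finder gives the robot as it stands.
- The arm moves only by the tool move_arm, never from a script. Its argument "steps" is a list of rows, each a list of 7 numbers: the turn, a rotation vector about the world's x, y, z in degrees, then the shift along the world's x, y, z in m, then the finger opening in m, from 0 to 0.0854. A call has 1 to 5 rows; each row shifts and turns the commanded pose from where the row before left it; what a row does not reach is not made up. A row lasts 1/10 s, in which the tool goes at most 50 mm and 8.59 degrees, less where a joint would pass 70% of its speed; a pose out of reach is approached as far as the arm can. A call with a gripper value outside its range is refused whole. The fingers move at their own pace and stop on an object; the grip force is fixed at half the most. Time passes only in rows, so rows that do not move let the fingers close. It gives the time, the measured TCP pose, the force, the opening and the grip force at its end, in the units of the state.
- telemetry.read_state(): the state, without advancing time (a new reading comes with each control period).
- eyes.get_image(name): name is "side" or "top"; returns (picture, depth): 400x640x3 uint8, blue, green, red; 400x640 float32, mm along the optical axis (not along the pixel's ray), 0 where there is no reading.
- eyes.calibration(name): a dict with "fx", "fy", "cx", "cy" (pixels), "position" and "attitude" of the camera in the world. Camera axes: x right, y down, z forward; pixel columns grow to the right and rows downward; lengths in mm; the calibration is good to about 2 mm. A picture is of the moment at which its call begins. calibration takes no time and is no camera call.
- ctrl.finish_job(): hands the job in; it is judged then, once.
Trained networks look in the newest picture that a camera, given by its name, has taken for a name from the list of things; names that differ only in an ending like _2 or _b are one class to them, and where a whole thing is asked for, a point or a joint stands for the part that bears it (a point fixed in the world has none). Each returns a list of dicts, best first, with "confidence" (0 to 1); they miss things now and then, are a little off and sometimes report something else, mostly with a low value. They report only what shows in the picture. A call takes as long as a camera call.
- finder.boxes_of(camera, name): "location" ([x, y, z] in mm, in the coordinates of the camera as it stood for that picture, good to about 4 mm: the middle of the surface that is visible of it).
- finder.cut_out(camera, name): "mask" (400x640 bool, what is visible of it).
- finder.pinpoint(camera, name): "location" ([x, y, z] in mm, in the coordinates of the camera as it stood for that picture, good to about 4 mm: a listed point, or the origin of a listed thing).
The state is a dict: "clock": time; "qpos": joint angles; "qd": joint speeds; "tau": joint torques, N m; "eef_pos": TCP position; "tool_rot": TCP orientation; "force": force on the tool from outside, world axes, zero at the start; "torque": the same for the moment, N m; "width": finger opening in mm; "gripper_force": force on a finger pad.
Only numpy, scipy, OpenCV 4.12 (cv2) and the standard library are available. Lean on these libraries where they do the work, as an engineer would, in place of code of your own. Each camera call takes 0.05 s, during which the arm holds its last target. There are 200 camera calls.

## Working session

There is one attempt and no reset: what is moved stays moved. The work goes in short steps, Python scripts to look and compute and a tool call to move; the robot and the scene stay as the last step left them, time stands still between calls to the robot, and variables do not carry over. Pictures are saved under pics/ and viewed, at most 10 in all, crops included, and the job is handed in when it is done.

Besides the shell and the picture viewer there is one more tool, called as name(argument=value, ...) on one line, values as JSON. move_arm: Moves the arm, as the interface text tells. Its arguments: {"type":"object","properties":{"steps":{"type":"array"}},"required":["steps"]}

```bash
mkdir -p pics; cat > h.py <<'E'
import numpy as np, cv2
from scipy.spatial.transform import Rotation as R
from cell import telemetry, eyes, ctrl, finder
def w(cam,p):
    c=eyes.calibration(cam); a=np.array(c["attitude"],float)
    M=a if a.shape==(3,3) else (R.from_euler('xyz',a).as_matrix() if a.size==3 else R.from_quat(a).as_matrix())
    return M@np.array(p,float)+np.array(c["position"])
E
python3 - <<'E'
from h import *
for cam in("top","side"):
    im,d=eyes.get_image(cam); cv2.imwrite(f"pics/{cam}0.png",im); print(cam,eyes.calibration(cam))
    for n in["hub_a_mid","seat1_mouth","seat2_mouth","seat3_mouth","stopper","cap"]:
        for r in finder.pinpoint(cam,n)[:4]:print(n,round(r["confidence"],2),w(cam,r["location"]).round(1))
s=telemetry.read_state();print(s)
E
```

```text
top {'fx': 451.1902648474312, 'fy': 451.1902648474312, 'cx': 317.7272425839737, 'cy': 196.28855785332777, 'position': array([ 448.44307875,   12.62428614, 1134.01520047]), 'attitude': array([-3.04883397,  0.00891862, -1.55500794])}
hub_a_mid 0.76 [ 476.4 -214.5   38.4]
hub_a_mid 0.61 [ 7.43e+02 -7.58e+01  4.00e-01]
seat1_mouth 0.72 [470.2 240.6  49.8]
seat1_mouth 0.6 [ 7.641e+02  1.530e+01 -3.000e-01]
seat2_mouth 0.74 [510.3  92.7  54.5]
seat3_mouth 0.87 [531.4 385.9  50.6]
seat3_mouth 0.39 [510.3  95.8  52.4]
stopper 0.64 [ 535.3 -134.    -2.4]
stopper 0.32 [758.2 225.4  -2.4]
cap 0.41 [ 512.3 -281.7    0.7]
side {'fx': 367.4329218869153, 'fy': 367.4329218869153, 'cx': 317.9443334023892, 'cy': 202.3390475140325, 'position': array([ 320.11708772, -690.24787906,  695.04407327]), 'attitude': array([-2.27173467, -0.01294642, -0.34277478])}
hub_a_mid 0.57 [ 475.5 -216.7   35.3]
hub_a_mid 0.17 [531.6 381.7  52.6]
seat1_mouth 0.61 [475.8 240.8  48.5]
seat2_mouth 0.69 [511.8  90.9  52.3]
seat3_mouth 0.71 [531.5 384.5  47.9]
seat3_mouth 0.24 [ 530.6 -129.9    1.1]
stopper 0.48 [ 532.1 -132.4    3.7]
cap 0.68 [ 511.6 -286.8   -2.9]
{'clock': 0.7, 'qpos': array([-1.1897925 ,  0.62833658,  0.03850191,  1.51738799, -0.0269931 ,
        0.99633723, -0.01998644]), 'qd': array([-5.94928947e-04, -2.33767100e-03,  4.44405655e-04,  1.14568994e-03,
       -1.80101933e-04,  6.41561459e-05,  1.26846370e-03]), 'tau': array([ 5.84529153e-05, -5.63129568e+01,  1.22556735e+00, -1.93752730e+01,
        1.11269747e-02,  1.60613003e-03,  1.47325198e-05]), 'eef_pos': array([280.83945224, 586.21451607, 231.35844003]), 'tool_rot': array([ 3.14154423e+00, -3.34659410e-05,  2.69477985e+00]), 'force': array([-0.51674447,  0.33486234, -0.443472  ]), 'torque': array([-0.02745057, -0.00056293, -0.00032006]), 'gripper_force': 0.0, 'width': 85.48017535418327}
```

View pics/top0.png

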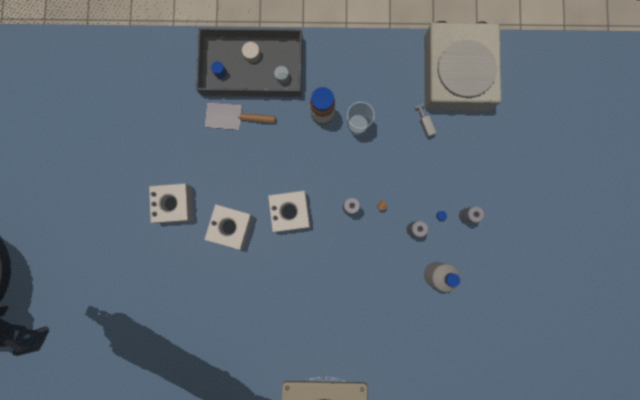

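View pics/side0.png

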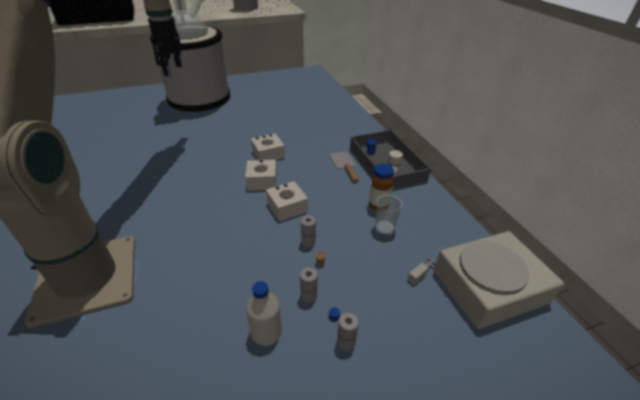

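The top view shows hubs at about (352,206), (420,230) and (476,215). The seats are at (170,204) with three studs, (228,227) with one and (289,211) with two. The stopper is at (382,206), the cap at (441,216) and the wash bottle at (446,278). The side view agrees with this.

```bash
cat >> h.py <<'E'
def cloud(cam):
    im,d=eyes.get_image(cam); c=eyes.calibration(cam)
    v,u=np.mgrid[:400,:640]; ray=np.stack([(u-c["cx"])/c["fx"],(v-c["cy"])/c["fy"],np.ones(u.shape)],-1)
    M=R.from_euler('xyz',c["attitude"]).as_matrix()
    return im,d,(ray*d[...,None])@M.T+c["position"], ray@M.T, np.array(c["position"])
def measure(cam):
    im,d,P,ray,o=cloud(cam)
    out={}
    for name,xy,h,r in[("H1",(527,-65),78,45),("H2",(476,-215),78,45),("H3",(505,-340),78,45),("S3",(531,385),50,75),("S1",(472,240),50,75),("S2",(511,92),50,75)]:
        m=(np.hypot(P[...,0]-xy[0],P[...,1]-xy[1])<r)&(abs(P[...,2]-h)<(14 if h==78 else 12))&(d>0)
        if name[0]=="H": m&=P[...,2]>66
        m=m.astype(np.uint8); n,l,st,ce=cv2.connectedComponentsWithStats(m)
        if n<2: print(name,"none");continue
        k=1+np.argmax(st[1:,4]); sel=l==k
        z=np.median(P[sel][:,2]); t=(h-o[2])/ray[...,2]; Q=(o+ray*t[...,None])[sel][:,:2]
        (cx,cy),wh,a=cv2.minAreaRect(Q.astype(np.float32))
        print(cam,name,"rect",round(cx,1),round(cy,1),np.round(wh,1),round(a,1),"mean",Q.mean(0).round(1),"z",round(z,1),sel.sum())
E
python3 - <<'E'
from h import *
measure("top");measure("side")
for cam in("top","side"):
    for n in["hub_a_mid","hub_b_mid","hub_c_mid"]:
        for r in finder.pinpoint(cam,n)[:3]:print(cam,n,round(r["confidence"],2),w(cam,r["location"]).round(1))
E
```

```text
top H1 rect 526.0 -55.9 [35.3 35.2] 0.9 mean [526.2 -55.7] z 78.2 203
top H2 rect 474.7 -213.6 [34.9 37.5] 0.9 mean [ 474.5 -213.8] z 77.7 219
top H3 rect 509.3 -343.1 [35.  39.9] 0.9 mean [ 510.  -343.8] z 77.7 223
top S3 rect 527.7 384.6 [88.7 92.1] 5.3 mean [527.6 385.1] z 50.3 1183
top S1 rect 472.1 240.2 [90. 88.] 74.9 mean [471.8 240.5] z 50.4 1154
top S2 rect 512.5 94.7 [88.3 88.2] 8.5 mean [512.5  94.7] z 50.2 1129
side H1 rect 524.2 -65.9 [42.8 36.9] 71.2 mean [524.3 -65.2] z 76.2 165
side H2 rect 472.0 -223.0 [42.2 36. ] 70.9 mean [ 472.9 -222.3] z 76.4 241
side H3 rect 508.7 -351.4 [40.5 36. ] 68.0 mean [ 508.7 -351.7] z 76.6 325
side S3 rect 525.9 373.8 [ 91.8 105.8] 5.4 mean [525.5 373. ] z 48.1 401
side S1 rect 469.4 229.7 [104.4  86.7] 75.6 mean [469.9 228.6] z 47.9 505
side S2 rect 510.9 85.2 [ 91.8 100. ] 8.6 mean [510.8  84.3] z 48.1 663
top hub_a_mid 0.85 [ 477.1 -215.4   38.2]
top hub_b_mid 0.93 [ 512.6 -346.3   37.9]
top hub_c_mid 0.74 [526.1 -50.8  42. ]
side hub_a_mid 0.58 [ 474.8 -219.7   33.4]
side hub_a_mid 0.25 [ 511.2 -351.6   35.2]
side hub_b_mid 0.97 [ 514.4 -349.1   37.9]
side hub_c_mid 0.63 [529.6 -55.8  37.7]
```

move_arm(steps=[[0,0,-8,0.016,-0.043,-0.005,0.085],[0,0,-8,0.016,-0.043,-0.005,0.085],[0,0,-8,0.016,-0.043,-0.005,0.085],[0,0,-8,0.016,-0.043,-0.005,0.085],[0,0,-8,0.016,-0.043,-0.005,0.085]])

```text
clock: 1.6
eef_pos: [361.3, 369.6, 206.5]
tool_rot: [3.141, -0.0, 1.991]
force: [1.2, -0.2, 0.7]
width: 84.9
gripper_force: 0.0
```

move_arm(steps=[[0,0,-8,0.016,-0.043,-0.005,0.085],[0,0,-8,0.016,-0.043,-0.005,0.085],[0,0,-8,0.016,-0.043,-0.005,0.085],[0,0,0,0.016,-0.043,-0.005,0.085],[0,0,0,0.016,-0.043,-0.005,0.085]])

```text
clock: 2.1
eef_pos: [441.4, 154.8, 181.4]
tool_rot: [3.141, -0.0, 1.578]
force: [2.0, 0.0, 0.6]
width: 84.9
gripper_force: 0.0
```

move_arm(steps=[[0,0,0,0.016,-0.043,-0.005,0.085],[0,0,0,0.016,-0.043,-0.005,0.085],[0,0,0,0.016,-0.043,-0.005,0.085],[0,0,0,0.016,-0.042,-0.005,0.085],[0,0,0,0.016,-0.042,-0.005,0.085]])

```text
clock: 2.6
eef_pos: [521.6, -58.5, 156.3]
tool_rot: [3.141, -0.0, 1.578]
force: [1.1, 0.6, 0.1]
width: 84.8
gripper_force: 0.0
```

move_arm(steps=[[0,0,0,0.004,0.003,-0.036,0.085],[0,0,0,0,0,-0.04,0.085],[0,0,0,0,0,-0.035,0.085],[0,0,0,0,0,0,0.03],[0,0,0,0,0,0,0.03]])

```text
clock: 3.1
eef_pos: [524.9, -53.9, 45.5]
tool_rot: [-3.141, -0.0, 1.578]
force: [0.5, -0.2, 1.1]
width: 58.6
gripper_force: 0.0
```

move_arm(steps=[[0,0,0,0,0,0,0.03],[0,0,0,0,0,0,0.03],[0,0,0,0,0,0,0.03],[0,0,0,0,0,0,0.03]])

```text
clock: 3.5
eef_pos: [526.5, -53.9, 47.5]
tool_rot: [3.137, 0.0, 1.578]
force: [-1.1, -0.8, 7.9]
width: 36.4
gripper_force: 60.2
```

move_arm(steps=[[0,0,0,0,0,0.03,0.03],[0,0,0,0,0,0.04,0.03],[0,0,0,0,0,0.035,0.03],[0,0,0,0,0,0,0.03],[0,0,0,0,0,0,0.03]])

```text
clock: 4.0
eef_pos: [525.1, -53.4, 151.4]
tool_rot: [3.139, -0.0, 1.578]
force: [0.4, 0.2, -3.2]
width: 36.5
gripper_force: 61.7
```

```bash
python3 - <<'E'
from h import *
f=[]
im,d=eyes.get_image("side"); f.append(telemetry.read_state()["force"])
cv2.imwrite("pics/lift1.png",cv2.resize(im[120:340,200:480],None,fx=2.5,fy=2.5))
for i in range(3):
    eyes.get_image("top"); f.append(telemetry.read_state()["force"])
print(np.round(f,2)); s=telemetry.read_state();print(s["eef_pos"],s["tool_rot"],s["torque"],s["width"])
for cam in("top","side"):
    for n in["hub_a_mid","hub_b_mid","hub_c_mid"]:
        for r in finder.pinpoint(cam,n)[:3]:print(cam,n,round(r["confidence"],2),w(cam,r["location"]).round(1))
E
```

```text
[[ 0.1   0.15 -3.69]
 [-0.47 -0.53 -3.79]
 [-0.46 -0.11 -3.68]
 [ 0.02 -0.56 -3.57]]
[523.63592326 -53.52726701 149.02896621] [-3.13863264e+00 -3.28441480e-04  1.57791577e+00] [ 0.0378967   0.00797289 -0.00712165] 36.26177669289898
top hub_a_mid 0.72 [ 475.6 -217.2   40.3]
top hub_b_mid 0.6 [ 511.6 -347.1   40.9]
top hub_b_mid 0.46 [506.7  92.7  51.8]
side hub_a_mid 0.6 [ 478.7 -215.3   37. ]
side hub_b_mid 0.94 [ 512.1 -349.    38.9]
side hub_c_mid 0.97 [527.3 -52.4 142.6]
side hub_c_mid 0.56 [531.1 381.1  51.1]
side hub_c_mid 0.5 [ 365.  -275.1   -0.8]
```

View pics/lift1.png

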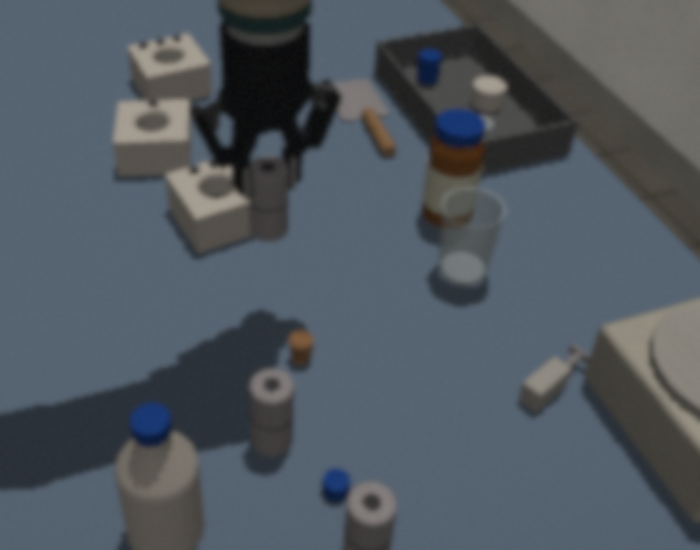

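```bash
cat >> h.py <<'E'
from scipy.optimize import least_squares
def cyl(P,d,xy,z0,z1,r=32):
    m=(d>0)&(np.hypot(P[...,0]-xy[0],P[...,1]-xy[1])<r)&(P[...,2]>z0)&(P[...,2]<z1)
    Q=P[m]
    f=least_squares(lambda c:np.hypot(Q[:,0]-c[0],Q[:,1]-c[1])-19,xy,loss="soft_l1",f_scale=1.5)
    return f.x.round(1),m.sum(),np.abs(f.fun).mean().round(2)
def topface(P,d,xy,z,r,tol=4):
    m=(d>0)&(np.hypot(P[...,0]-xy[0],P[...,1]-xy[1])<r)&(abs(P[...,2]-z)<tol)
    n,l,st,ce=cv2.connectedComponentsWithStats(m.astype(np.uint8)); Q=P[l==1+np.argmax(st[1:,4])][:,:2]
    (a,b),wh,an=cv2.minAreaRect(Q.astype(np.float32)); return round(a,1),round(b,1),np.round(wh,1)
E
python3 - <<'E'
from h import *
im,d,P,_,_=cloud("side")
print(telemetry.read_state()["eef_pos"])
print("held",cyl(P,d,(525,-54),105,130))
print("held",cyl(P,d,(525,-54),105,118))
for xy in((475,-215),(510,-345)):print(cyl(P,d,xy,10,70),topface(P,d,xy,78,45))
for xy in((528,385),(472,240),(512,94)):print(topface(P,d,xy,50,75,2.5))
E
```

```text
[524.68727858 -53.84804471 149.9538516 ]
held (array([524.9, -56.6]), np.int64(126), np.float64(0.66))
held (array([525. , -56.8]), np.int64(62), np.float64(0.71))
(array([ 475.1, -216.2]), np.int64(290), np.float64(0.51)) (473.5, -218.2, array([35.2, 36.1]))
(array([ 511.2, -347.3]), np.int64(319), np.float64(0.42)) (510.0, -348.1, array([36.4, 36. ]))
(527.1, 384.0, array([89.2, 91.1]))
(471.3, 237.8, array([92. , 87.1]))
(503.2, 90.6, array([69.5, 90.9]))
```

move_arm(steps=[[0,0,0,-0.003,0.038,0,0.03],[0,0,0,-0.003,0.038,0,0.03],[0,0,0,-0.003,0.038,0,0.03],[0,0,0,-0.0035,0.0365,-0.01,0.03],[0,0,0,0,0,-0.03,0.03]])

```text
clock: 5.05
eef_pos: [513.9, 105.0, 111.6]
tool_rot: [3.136, -0.006, 1.588]
force: [0.9, 0.4, -4.0]
width: 36.2
gripper_force: 61.6
```

```bash
python3 - <<'E'
from h import *
im,d,P,_,_=cloud("side"); e=telemetry.read_state()["eef_pos"]; print(e,telemetry.read_state()["force"])
print(cyl(P,d,(512,94),e[2]-40,e[2]-15),topface(P,d,(512,94),50,75,2.5))
cv2.imwrite("pics/dock1.png",cv2.resize(im[120:240,210:370],None,fx=4,fy=4))
E
```

```text
[510.29500452 100.73331115 106.46623507] [-1.35051261 -0.54189012 -7.20292089]
(array([514.1, 102.3]), np.int64(96), np.float64(0.96)) (512.8, 91.5, array([88.4, 90.5]))
```

View pics/dock1.png

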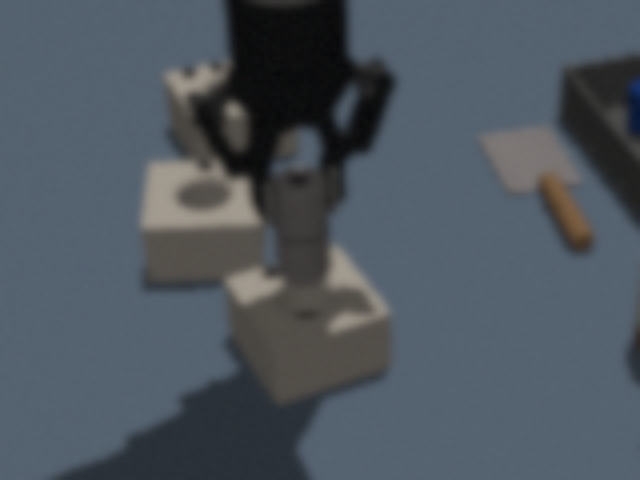

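The hub is upright, just above and slightly behind the bore of seat 2 (about (303,290) in the crop). The arm is still settling.

move_arm(steps=[[0,0,0,0,0,0,0.03],[0,0,0,0,0,0,0.03],[0,0,0,0,0,0,0.03],[0,0,0,0,0,0,0.03]])

```text
clock: 5.5
eef_pos: [513.2, 95.8, 111.3]
tool_rot: [3.14, -0.0, 1.576]
force: [0.5, 0.4, -3.7]
width: 36.1
gripper_force: 61.7
```

```bash
python3 - <<'E'
from h import *
im,d,P,_,_=cloud("side"); e=telemetry.read_state()["eef_pos"]; print(e,telemetry.read_state()["force"])
print(cyl(P,d,(512,94),e[2]-40,e[2]-15),topface(P,d,(512,94),50,75,2.5))
E
```

```text
[513.00528124  96.03748451 111.18325504] [ 0.59609744  0.70115615 -3.10329675]
(array([513.4,  92.9]), np.int64(104), np.float64(0.85)) (512.6, 92.7, array([88.2, 91.3]))
```

move_arm(steps=[[0,0,0,-0.0006,0.0004,-0.009,0.03],[0,0,0,0,0,-0.008,0.03],[0,0,0,0,0,-0.008,0.03],[0,0,0,0,0,-0.006,0.03],[0,0,0,0,0,0,0.03]])

```text
clock: 6.05
eef_pos: [511.3, 96.9, 78.2]
tool_rot: [-3.14, 0.001, 1.578]
force: [0.5, 0.4, -4.5]
width: 36.3
gripper_force: 61.7
```

move_arm(steps=[[0,0,0,0,0,-0.003,0.03],[0,0,0,0,0,-0.003,0.03],[0,0,0,0,0,-0.003,0.03],[0,0,0,0,0,-0.002,0.03],[0,0,0,0,0,0,0.03]])

```text
clock: 6.55
eef_pos: [511.7, 97.2, 68.5]
tool_rot: [-3.141, -0.0, 1.578]
force: [-1.0, -0.6, 1.4]
width: 36.4
gripper_force: 62.3
```

move_arm(steps=[[0,0,0,0,0,-0.002,0.03],[0,0,0,0,0,-0.002,0.03],[0,0,0,0,0,-0.002,0.03],[0,0,0,0,0,0,0.03]])

```text
clock: 6.95
eef_pos: [511.7, 97.2, 62.7]
tool_rot: [3.141, -0.0, 1.578]
force: [-0.9, 0.4, 4.2]
width: 36.9
gripper_force: 62.6
```

move_arm(steps=[[0,0,0,0,0,-0.0015,0.03],[0,0,0,0,0,-0.0015,0.03],[0,0,0,0,0,0,0.03]])

```text
clock: 7.25
eef_pos: [511.7, 97.2, 59.6]
tool_rot: [3.141, -0.0, 1.578]
force: [-2.3, 0.1, 4.4]
width: 36.2
gripper_force: 62.5
```

move_arm(steps=[[0,0,0,0,0,-0.001,0.03],[0,0,0,0,0,-0.001,0.03],[0,0,0,0,0,0,0.03]])

```text
clock: 7.55
eef_pos: [511.8, 97.2, 58.0]
tool_rot: [3.141, -0.0, 1.578]
force: [-3.4, -0.4, 11.1]
width: 36.3
gripper_force: 63.1
```

move_arm(steps=[[0,0,0,0,0,-0.0006,0.03],[0,0,0,0,0,0,0.03]])

```text
clock: 7.75
eef_pos: [511.8, 97.2, 57.7]
tool_rot: [3.141, -0.001, 1.578]
force: [-3.8, -0.0, 13.4]
width: 36.5
gripper_force: 63.4
```

move_arm(steps=[[0,0,0,0,0,0.001,0.085],[0,0,0,0,0,0,0.085],[0,0,0,0,0,0,0.085],[0,0,0,0,0,0.03,0.085],[0,0,0,0,0,0.05,0.085]])

```text
clock: 8.25
eef_pos: [509.5, 96.7, 135.9]
tool_rot: [-3.135, 0.002, 1.578]
force: [1.0, 0.6, 0.7]
width: 85.0
gripper_force: 0.0
```

move_arm(steps=[[0,0,0,-0.005,-0.044,0.015,0.085],[0,0,0,-0.006,-0.045,0,0.085],[0,0,0,-0.006,-0.045,0,0.085],[0,0,0,-0.006,-0.045,0,0.085],[0,0,0,-0.006,-0.045,0,0.085]])

```text
clock: 8.75
eef_pos: [482.4, -128.6, 152.7]
tool_rot: [3.141, 0.0, 1.578]
force: [1.4, 0.3, -0.7]
width: 84.8
gripper_force: 0.0
```

move_arm(steps=[[0,0,0,-0.006,-0.045,0,0.085],[0,0,0,-0.003,-0.045,0,0.085],[0,0,0,0,0,0,0.085],[0,0,0,0,0,0,0.085],[0,0,0,0,0,0,0.085]])

```text
clock: 9.25
eef_pos: [473.8, -215.5, 152.4]
tool_rot: [-3.141, -0.001, 1.579]
force: [-0.5, -0.2, 0.6]
width: 84.9
gripper_force: 0.0
```

```bash
python3 - <<'E'
from h import *
im,d,P,_,_=cloud("side"); s=telemetry.read_state(); print(s["eef_pos"],s["force"],s["clock"])
im,d,P,_,_=cloud("top"); print(topface(P,d,(512,94),90,45,6), np.median(P[(np.hypot(P[...,0]-512,P[...,1]-94)<12)&(d>0)][:,2]))
E
```

```text
[ 474.0202175  -215.06492808  152.42192609] [ 0.09143957  0.43596801 -0.0603858 ] 9.3
(511.5, 95.4, array([35.2, 35.1])) 90.0828689679289
```

move_arm(steps=[[0,0,0,0.001,0,-0.035,0.085],[0,0,0,0,0,-0.04,0.085],[0,0,0,0,0,-0.031,0.085],[0,0,0,0,0,0,0.03],[0,0,0,0,0,0,0.03]])

```text
clock: 9.85
eef_pos: [474.9, -216.0, 46.9]
tool_rot: [-3.141, -0.001, 1.579]
force: [-0.3, -0.8, 0.6]
width: 58.6
gripper_force: 0.0
```

move_arm(steps=[[0,0,0,0,0,0,0.03],[0,0,0,0,0,0,0.03],[0,0,0,0,0,0,0.03],[0,0,0,0,0,0,0.03]])

```text
clock: 10.25
eef_pos: [475.8, -217.2, 48.7]
tool_rot: [3.139, 0.001, 1.578]
force: [-1.1, 1.1, 6.8]
width: 36.3
gripper_force: 60.3
```

move_arm(steps=[[0,0,0,0,0,0.03,0.03],[0,0,0,0,0,0.04,0.03],[0,0,0,0,0,0.035,0.03],[0,0,0,0,0,0,0.03],[0,0,0,0,0,0,0.03]])

```text
clock: 10.75
eef_pos: [474.7, -216.4, 152.2]
tool_rot: [3.14, -0.0, 1.578]
force: [0.2, 0.2, -7.9]
width: 36.2
gripper_force: 63.1
```

```bash
python3 - <<'E'
from h import *
f=[]
for i in range(4):
    im,d,P,_,_=cloud("side"); f.append(telemetry.read_state()["force"])
print(np.round(f,2)); s=telemetry.read_state();e=s["eef_pos"];print(e,s["tool_rot"],s["width"])
print(cyl(P,d,e[:2],e[2]-40,e[2]-15))
E
```

```text
[[ 1.47  0.28 -6.55]
 [ 0.16 -0.64 -6.02]
 [-0.86  1.83 -6.36]
 [-0.45 -0.26 -6.38]]
[ 473.46079342 -216.19359116  150.1328094 ] [-3.13826312e+00 -1.47224057e-03  1.57783447e+00] 35.93139817939103
(array([ 472.8, -215.1]), np.int64(143), np.float64(0.57))
```

move_arm(steps=[[0,0,0,0.004,0.03,0.02,0.03],[0,0,0,0.004,0.046,0.01,0.03],[0,0,0,0.004,0.046,0,0.03],[0,0,0,0.004,0.046,0,0.03],[0,0,0,0.004,0.046,0,0.03]])

```text
clock: 11.45
eef_pos: [493.9, -1.2, 180.7]
tool_rot: [-3.139, 0.0, 1.577]
force: [0.5, 0.4, -6.8]
width: 36.4
gripper_force: 63.2
```

move_arm(steps=[[0,0,0,0.004,0.046,0,0.03],[0,0,0,0.004,0.046,0,0.03],[0,0,0,0.004,0.046,0,0.03],[0,0,0,0.004,0.046,0,0.03],[0,0,0,0.004,0.046,0,0.03]])

```text
clock: 11.95
eef_pos: [513.8, 228.7, 180.2]
tool_rot: [-3.139, 0.001, 1.578]
force: [1.3, -0.9, -6.7]
width: 36.4
gripper_force: 63.2
```

move_arm(steps=[[0,0,0,0.004,0.046,0,0.03],[0,0,0,0.004,0.046,-0.01,0.03],[0,0,0,0.004,0.04,-0.02,0.03],[0,0,0,0.002,0.023,-0.03,0.03],[0,0,0,0,0,-0.01,0.03]])

```text
clock: 12.45
eef_pos: [524.3, 386.8, 106.1]
tool_rot: [-3.134, 0.0, 1.584]
force: [-2.2, 0.9, -6.7]
width: 36.3
gripper_force: 63.2
```

move_arm(steps=[[0,0,0,0,0,0,0.03],[0,0,0,0,0,0,0.03],[0,0,0,0,0,0,0.03],[0,0,0,0,0,0,0.03]])

```text
clock: 12.85
eef_pos: [529.8, 381.4, 113.0]
tool_rot: [3.14, -0.001, 1.576]
force: [-0.2, 0.3, -6.3]
width: 36.3
gripper_force: 63.2
```

```bash
python3 - <<'E'
from h import *
im,d,P,_,_=cloud("side"); e=telemetry.read_state()["eef_pos"]; print(e,telemetry.read_state()["force"])
print(cyl(P,d,e[:2],e[2]-40,e[2]-15),topface(P,d,(528,384),50,75,2.5))
E
```

```text
[529.58732143 381.60178251 112.92828331] [-0.14304058 -0.10268844 -6.54930407]
(array([529. , 382.1]), np.int64(74), np.float64(1.45)) (527.1, 382.4, array([88.3, 86.8]))
```

move_arm(steps=[[0,0,0,-0.0018,0.0012,-0.009,0.03],[0,0,0,0,0,-0.008,0.03],[0,0,0,0,0,-0.008,0.03],[0,0,0,0,0,-0.008,0.03],[0,0,0,0,0,0,0.03]])

```text
clock: 13.4
eef_pos: [527.6, 383.5, 77.3]
tool_rot: [3.141, 0.0, 1.578]
force: [3.7, 1.6, -8.6]
width: 36.2
gripper_force: 62.9
```

move_arm(steps=[[0,0,0,0,0,-0.003,0.03],[0,0,0,0,0,-0.003,0.03],[0,0,0,0,0,-0.003,0.03],[0,0,0,0,0,0,0.03]])

```text
clock: 13.8
eef_pos: [527.6, 383.6, 70.3]
tool_rot: [3.14, -0.001, 1.578]
force: [2.2, 1.1, -1.0]
width: 36.1
gripper_force: 63.7
```

move_arm(steps=[[0,0,0,0,0,-0.002,0.03],[0,0,0,0,0,-0.002,0.03],[0,0,0,0,0,-0.002,0.03],[0,0,0,0,0,-0.002,0.03],[0,0,0,0,0,0,0.03]])

```text
clock: 14.3
eef_pos: [527.6, 383.6, 61.7]
tool_rot: [3.14, -0.001, 1.578]
force: [2.2, 1.3, 2.1]
width: 36.0
gripper_force: 64.1
```

move_arm(steps=[[0,0,0,0,0,-0.001,0.03],[0,0,0,0,0,-0.001,0.03],[0,0,0,0,0,0,0.03]])

```text
clock: 14.6
eef_pos: [527.5, 383.5, 59.8]
tool_rot: [3.14, -0.001, 1.578]
force: [4.5, 1.7, 2.5]
width: 36.3
gripper_force: 64.0
```

move_arm(steps=[[0,0,0,0,0,-0.001,0.03],[0,0,0,0,0,0,0.03]])

```text
clock: 14.8
eef_pos: [527.5, 383.6, 59.3]
tool_rot: [3.14, -0.001, 1.578]
force: [2.7, 1.0, 5.7]
width: 36.3
gripper_force: 64.3
```

move_arm(steps=[[0,0,0,0,0,-0.0008,0.03],[0,0,0,0,0,0,0.03]])

```text
clock: 15.0
eef_pos: [527.6, 383.6, 59.0]
tool_rot: [3.14, -0.001, 1.578]
force: [2.3, 0.4, 8.9]
width: 35.9
gripper_force: 64.7
```

move_arm(steps=[[0,0,0,0,0,0.001,0.085],[0,0,0,0,0,0,0.085],[0,0,0,0,0,0,0.085],[0,0,0,0,0,0.04,0.085],[0,0,0,0,0,0.05,0.085]])

```text
clock: 15.5
eef_pos: [524.0, 381.8, 146.4]
tool_rot: [-3.134, 0.005, 1.578]
force: [0.2, 0.3, 0.1]
width: 85.0
gripper_force: 0.0
```

move_arm(steps=[[0,0,0,-0.001,-0.045,0.01,0.085],[0,0,0,-0.001,-0.046,0,0.085],[0,0,0,-0.001,-0.046,0,0.085],[0,0,0,-0.001,-0.046,0,0.085],[0,0,0,-0.001,-0.046,0,0.085]])

```text
clock: 16.0
eef_pos: [520.5, 152.6, 158.5]
tool_rot: [-3.139, 0.0, 1.578]
force: [0.4, -0.6, -0.1]
width: 85.4
gripper_force: 0.0
```

move_arm(steps=[[0,0,0,-0.001,-0.046,0,0.085],[0,0,0,-0.001,-0.046,0,0.085],[0,0,0,-0.001,-0.046,0,0.085],[0,0,0,-0.001,-0.046,0,0.085],[0,0,0,-0.001,-0.046,0,0.085]])

```text
clock: 16.5
eef_pos: [515.6, -77.0, 158.4]
tool_rot: [-3.139, -0.001, 1.578]
force: [0.4, 0.5, -0.3]
width: 85.2
gripper_force: 0.0
```

move_arm(steps=[[0,0,0,-0.001,-0.046,0,0.085],[0,0,0,-0.001,-0.046,0,0.085],[0,0,0,-0.001,-0.046,0,0.085],[0,0,0,-0.001,-0.046,0,0.085],[0,0,0,-0.001,-0.046,0,0.085]])

```text
clock: 17.0
eef_pos: [510.7, -306.7, 158.2]
tool_rot: [-3.139, -0.002, 1.578]
force: [0.7, 0.1, 0.7]
width: 84.5
gripper_force: 0.0
```

move_arm(steps=[[0,0,0,-0.001,-0.038,0,0.085],[0,0,0,0,0,-0.02,0.085],[0,0,0,0,0,0,0.085],[0,0,0,0,0,0,0.085]])

```text
clock: 17.4
eef_pos: [510.4, -341.9, 138.1]
tool_rot: [-3.139, -0.003, 1.579]
force: [-0.2, 0.4, 0.7]
width: 85.2
gripper_force: 0.0
```

```bash
python3 - <<'E'
from h import *
im,d,P,_,_=cloud("top"); s=telemetry.read_state(); print(s["eef_pos"],s["force"],s["clock"])
for xy in((511,95),(527,385)):print(topface(P,d,xy,90,45,6), np.median(P[(np.hypot(P[...,0]-xy[0],P[...,1]-xy[1])<12)&(d>0)][:,2]))
E
```

```text
[ 511.06353164 -341.93922261  138.76997796] [0.49509672 0.19133997 0.19940552] 17.45
(511.3, 95.5, array([35.1, 35.3])) 90.29997750783377
(525.6, 384.6, array([35.3, 37.6])) 90.11830527973564
```

Two are home. Now the third: y −4 mm, then down.

move_arm(steps=[[0,0,0,0,-0.004,-0.03,0.085],[0,0,0,0,0,-0.04,0.085],[0,0,0,0,0,-0.022,0.085],[0,0,0,0,0,0,0.03],[0,0,0,0,0,0,0.03]])

```text
clock: 17.95
eef_pos: [511.8, -347.1, 47.8]
tool_rot: [3.141, 0.0, 1.579]
force: [-0.3, 0.1, 0.3]
width: 58.8
gripper_force: 0.0
```

move_arm(steps=[[0,0,0,0,0,0,0.03],[0,0,0,0,0,0,0.03],[0,0,0,0,0,0,0.03],[0,0,0,0,0,0,0.03]])

```text
clock: 18.35
eef_pos: [512.3, -348.3, 49.2]
tool_rot: [3.138, 0.002, 1.578]
force: [-0.5, 0.7, 7.7]
width: 36.1
gripper_force: 59.9
```

move_arm(steps=[[0,0,0,0,0,0.03,0.03],[0,0,0,0,0,0.04,0.03],[0,0,0,0,0,0.04,0.03],[0,0,0,0,0,0.02,0.03],[0,0,0,0,0,0,0.03]])

```text
clock: 18.85
eef_pos: [513.0, -349.2, 181.3]
tool_rot: [3.135, 0.004, 1.578]
force: [0.6, -0.1, -0.6]
width: 36.2
gripper_force: 60.5
```

```bash
python3 - <<'E'
from h import *
f=[]
for i in range(5):
    im,d,P,_,_=cloud("side"); f.append(telemetry.read_state()["force"])
print(np.round(f,2)); s=telemetry.read_state();e=s["eef_pos"];print(e,s["tool_rot"],s["width"])
print(cyl(P,d,e[:2],e[2]-40,e[2]-15))
E
```

```text
[[-0.92 -0.42 -2.27]
 [ 0.17 -0.51 -1.66]
 [ 0.29 -0.22 -0.81]
 [-0.07  0.15 -1.43]
 [-0.33 -0.53 -2.26]]
[ 510.04879143 -346.92013021  175.38592258] [-3.13913613e+00 -1.72231195e-03  1.57787653e+00] 36.2741481268594
(array([ 509.6, -345.9]), np.int64(179), np.float64(0.47))
```

move_arm(steps=[[0,0,0,-0.003,0.045,0,0.03],[0,0,0,-0.003,0.045,0,0.03],[0,0,0,-0.003,0.045,0,0.03],[0,0,0,-0.003,0.045,0,0.03],[0,0,0,-0.003,0.045,0,0.03]])

```text
clock: 19.6
eef_pos: [494.9, -120.8, 175.8]
tool_rot: [-3.14, -0.0, 1.577]
force: [0.7, 0.2, -1.1]
width: 36.1
gripper_force: 60.4
```

move_arm(steps=[[0,0,0,-0.003,0.045,0,0.03],[0,0,0,-0.003,0.045,0,0.03],[0,0,0,-0.003,0.045,0,0.03],[0,0,0,-0.003,0.045,0,0.03],[0,0,0,-0.003,0.045,0,0.03]])

```text
clock: 20.1
eef_pos: [480.0, 103.9, 176.0]
tool_rot: [-3.14, 0.001, 1.578]
force: [0.9, 0.2, -1.5]
width: 36.3
gripper_force: 60.4
```

move_arm(steps=[[0,0,0,-0.003,0.045,0,0.03],[0,0,0,-0.003,0.045,-0.01,0.03],[0,0,0,-0.003,0.03,-0.02,0.03],[0,0,0,0,0.015,-0.03,0.03],[0,0,0,0,0,-0.005,0.03]])

```text
clock: 20.6
eef_pos: [468.7, 239.3, 108.3]
tool_rot: [-3.135, 0.002, 1.583]
force: [-0.6, -0.1, -1.0]
width: 36.1
gripper_force: 60.4
```

move_arm(steps=[[0,0,0,0,0,0,0.03],[0,0,0,0,0,0,0.03],[0,0,0,0,0,0,0.03],[0,0,0,0,0,0,0.03]])

```text
clock: 21.0
eef_pos: [472.8, 236.5, 113.0]
tool_rot: [3.14, -0.001, 1.576]
force: [-0.1, -0.7, -0.7]
width: 36.1
gripper_force: 60.4
```

```bash
python3 - <<'E'
from h import *
im,d,P,_,_=cloud("side"); e=telemetry.read_state()["eef_pos"]; print(e,telemetry.read_state()["force"])
print(cyl(P,d,e[:2],e[2]-40,e[2]-15),topface(P,d,(472,240),50,75,2.5))
E
```

```text
[472.64491584 236.74848553 112.88132666] [ 0.10986785  0.2837257  -1.30372998]
(array([471.8, 237.5]), np.int64(91), np.float64(1.0)) (471.2, 236.7, array([91.2, 86.6]))
```

move_arm(steps=[[0,0,0,-0.0004,0.0008,-0.009,0.03],[0,0,0,0,0,-0.008,0.03],[0,0,0,0,0,-0.008,0.03],[0,0,0,0,0,-0.008,0.03],[0,0,0,0,0,0,0.03]])

```text
clock: 21.55
eef_pos: [472.2, 238.4, 77.8]
tool_rot: [3.141, -0.0, 1.578]
force: [2.8, 1.9, -3.0]
width: 36.1
gripper_force: 60.6
```

move_arm(steps=[[0,0,0,0,0,-0.003,0.03],[0,0,0,0,0,-0.003,0.03],[0,0,0,0,0,-0.003,0.03],[0,0,0,0,0,0,0.03]])

```text
clock: 21.95
eef_pos: [472.2, 238.4, 70.3]
tool_rot: [3.14, -0.001, 1.578]
force: [1.8, 0.9, 4.0]
width: 36.1
gripper_force: 61.4
```

Home should come at a TCP height of about 60, with the drag reading about 8 N.

move_arm(steps=[[0,0,0,0,0,-0.002,0.03],[0,0,0,0,0,-0.002,0.03],[0,0,0,0,0,-0.002,0.03],[0,0,0,0,0,-0.002,0.03],[0,0,0,0,0,0,0.03]])

```text
clock: 22.45
eef_pos: [472.2, 238.5, 62.7]
tool_rot: [3.14, -0.001, 1.578]
force: [2.0, 0.6, 6.3]
width: 36.2
gripper_force: 61.6
```

move_arm(steps=[[0,0,0,0,0,-0.001,0.03],[0,0,0,0,0,-0.001,0.03],[0,0,0,0,0,0,0.03]])

```text
clock: 22.75
eef_pos: [472.2, 238.5, 60.7]
tool_rot: [3.14, -0.001, 1.578]
force: [1.8, 0.8, 6.5]
width: 35.9
gripper_force: 61.6
```

move_arm(steps=[[0,0,0,0,0,-0.001,0.03],[0,0,0,0,0,0,0.03]])

```text
clock: 22.95
eef_pos: [472.2, 238.5, 59.9]
tool_rot: [3.14, -0.001, 1.578]
force: [0.0, 0.4, 9.5]
width: 36.6
gripper_force: 61.9
```

move_arm(steps=[[0,0,0,0,0,-0.0006,0.03],[0,0,0,0,0,0,0.03]])

```text
clock: 23.15
eef_pos: [472.2, 238.5, 59.6]
tool_rot: [3.14, -0.001, 1.578]
force: [0.5, 0.8, 12.1]
width: 36.1
gripper_force: 62.1
```

move_arm(steps=[[0,0,0,0,0,0.001,0.085],[0,0,0,0,0,0,0.085],[0,0,0,0,0,0,0.085],[0,0,0,0,0,0.04,0.085],[0,0,0,0,0,0.05,0.085]])

```text
clock: 23.65
eef_pos: [469.2, 236.9, 147.9]
tool_rot: [-3.135, 0.004, 1.578]
force: [0.6, 0.9, 0.5]
width: 84.9
gripper_force: 0.0
```

move_arm(steps=[[0,0,0,0,-0.04,0.03,0.085],[0,0,0,0,-0.046,0,0.085],[0,0,0,0,-0.046,0,0.085],[0,0,0,0,-0.046,0,0.085],[0,0,0,0,-0.046,0,0.085]])

```text
clock: 24.15
eef_pos: [470.5, 12.4, 179.1]
tool_rot: [-3.14, 0.0, 1.578]
force: [0.6, -0.8, -1.0]
width: 85.0
gripper_force: 0.0
```

move_arm(steps=[[0,0,0,0,-0.046,0,0.085],[0,0,0,0,-0.046,0,0.085],[0,0,0,0,0,0,0.085],[0,0,0,0,0,0,0.085]])

```text
clock: 24.55
eef_pos: [470.6, -79.1, 179.0]
tool_rot: [-3.14, -0.0, 1.574]
force: [0.0, 0.6, -0.1]
width: 84.9
gripper_force: 0.0
```

```bash
python3 - <<'E'
from h import *
im,d,P,_,_=cloud("top"); s=telemetry.read_state(); print(s["eef_pos"],s["force"],s["clock"])
for xy in((511,95),(527,385),(472,240)):print(topface(P,d,xy,90,45,6),topface(P,d,xy,50,75,5), np.median(P[(np.hypot(P[...,0]-xy[0],P[...,1]-xy[1])<12)&(d>0)][:,2]))
cv2.imwrite("pics/end.png",im)
E
```

```text
[470.89374127 -77.45855983 178.92184524] [-0.21906714  1.00065021  0.50600222] 24.6
(511.3, 95.4, array([35.2, 35.3])) (512.6, 94.8, array([88.2, 88.1])) 90.07669804562238
(525.7, 384.7, array([36.9, 35.1])) (527.9, 386.5, array([88.5, 91. ])) 89.69993064443031
(470.8, 240.4, array([35.8, 37.1])) (472.4, 241.2, array([89.3, 88. ])) 90.48327804417681
```

View pics/end.png

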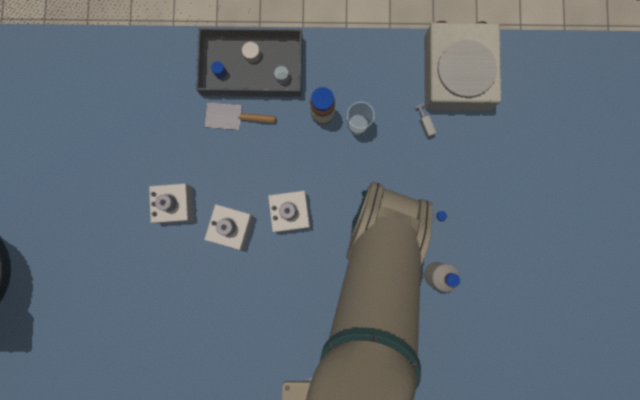

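The end picture shows all three hubs centred in their blocks, at about (165,203), (225,227) and (289,211), with their tops at 90 mm. The bystanders I can see haven't moved.

```bash
python3 -c "
from cell import ctrl;print(ctrl.finish_job())"
```

```text
the job is handed in; nothing more can be done
None
```

I weighed all three hubs and docked each in its own seat (1.5 N in one stud, 3.3 N in two, 6.3 N in three), pressed them home at about 15 N or less, and let go; the job was handed in at about 25 s, and no verdict came back.

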